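# Find the tired spring mount and fold its tag down

### The job

The mixing unit has been lifted off its blue plinth to check the plinth's three spring mounts. Working from the robot's left to its right, press each mount's round pad down with the fingertips about half of its travel and let it come back, to feel which spring is the softest; then push that mount's hinged tag down flat, to mark the mount for replacement, and move clear. Leave the other two tags standing and everything else on the bench where it is: nothing is to be gripped or picked up.

Things in the scene. Friction and masses are not known exactly. Their poses are not given: they have to be found in the camera images.
- plinth: Blue steel plate on four low feet, fixed to the bench, 260 (x) by 420 (y) mm, its flat top 30 mm above the bench. Origin: on the bench surface; the plate reaches from x = -155 to +105 mm and y = -210 to +210 mm about it. x points away from the robot, y to the robot's left (turned by up to 0.25 rad). The three mounts are bolted to it in a triangle at (x, y) = (-40, 140) left, (40, 0) middle and (-40, -140) right, in mm.
- mount_p: One of three look-alike spring mounts on the plinth; which stands left, middle or right changes. Origin: on the pad's axis at the plinth's top; axes as the plinth's. Steel flange 138 x 66 x 5 mm, x = -103 to +35 mm; coil spring under a round cap of 54 mm diameter, its rubber top 60 mm above the plinth's top (90 above the bench). Its own tag stands on its flange, robot-side.
- pad_p (a joint): Sprung pad (cap) of mount_p: depth pressed, m. 0 = up, at rest; 0.014 = fully down. Goes straight down and springs back. 1 to 2 N starts it; 7 mm down takes 3 to 4 N on the softest mount, 7 to 11 N on the two sound ones; fully down up to 20 N (held still it can read 2 N less). Released, a sound pad comes right back up; the tired, softest one stays about 2.5 mm low once it has been pressed.
- top_p (a point): Centre of the rubber top face of pad_p; it moves down with the pad.
- tag_p (a joint): Tag of mount_p: aluminium plate 40 mm wide, 3 thick, 55 long from its hinge. Angle, rad: 0 upright, 1.57 flat on the flange, towards the robot (mount's -x); starts at 0.85 to 1.1. Hinge along the mount's y at x = -45 mm, 10 mm above the plinth's top. Stays where left (0.035 N m); pressing straight down 28 mm robot-side of the hinge folds it. Flat, its upper face is 11.5 mm above the plinth's top.
- edge_p (a point): Middle of the free edge of tag_p, 55 mm from its hinge; it moves with the tag.
- mount_q: One of three look-alike spring mounts on the plinth; which stands left, middle or right changes. Origin: on the pad's axis at the plinth's top; axes as the plinth's. Steel flange 138 x 66 x 5 mm, x = -103 to +35 mm; coil spring under a round cap of 54 mm diameter, its rubber top 60 mm above the plinth's top (90 above the bench). Its own tag stands on its flange, robot-side.
- pad_q (a joint): Sprung pad (cap) of mount_q: depth pressed, m. 0 = up, at rest; 0.014 = fully down. Goes straight down and springs back. 1 to 2 N starts it; 7 mm down takes 3 to 4 N on the softest mount, 7 to 11 N on the two sound ones; fully down up to 20 N (held still it can read 2 N less). Released, a sound pad comes right back up; the tired, softest one stays about 2.5 mm low once it has been pressed.
- top_q (a point): Centre of the rubber top face of pad_q; it moves down with the pad.
- tag_q (a joint): Tag of mount_q: aluminium plate 40 mm wide, 3 thick, 55 long from its hinge. Angle, rad: 0 upright, 1.57 flat on the flange, towards the robot (mount's -x); starts at 0.85 to 1.1. Hinge along the mount's y at x = -45 mm, 10 mm above the plinth's top. Stays where left (0.035 N m); pressing straight down 28 mm robot-side of the hinge folds it. Flat, its upper face is 11.5 mm above the plinth's top.
- edge_q (a point): Middle of the free edge of tag_q, 55 mm from its hinge; it moves with the tag.
- mount_r: One of three look-alike spring mounts on the plinth; which stands left, middle or right changes. Origin: on the pad's axis at the plinth's top; axes as the plinth's. Steel flange 138 x 66 x 5 mm, x = -103 to +35 mm; coil spring under a round cap of 54 mm diameter, its rubber top 60 mm above the plinth's top (90 above the bench). Its own tag stands on its flange, robot-side.
- pad_r (a joint): Sprung pad (cap) of mount_r: depth pressed, m. 0 = up, at rest; 0.014 = fully down. Goes straight down and springs back. 1 to 2 N starts it; 7 mm down takes 3 to 4 N on the softest mount, 7 to 11 N on the two sound ones; fully down up to 20 N (held still it can read 2 N less). Released, a sound pad comes right back up; the tired, softest one stays about 2.5 mm low once it has been pressed.
- top_r (a point): Centre of the rubber top face of pad_r; it moves down with the pad.
- tag_r (a joint): Tag of mount_r: aluminium plate 40 mm wide, 3 thick, 55 long from its hinge. Angle, rad: 0 upright, 1.57 flat on the flange, towards the robot (mount's -x); starts at 0.85 to 1.1. Hinge along the mount's y at x = -45 mm, 10 mm above the plinth's top. Stays where left (0.035 N m); pressing straight down 28 mm robot-side of the hinge folds it. Flat, its upper face is 11.5 mm above the plinth's top.
- edge_r (a point): Middle of the free edge of tag_r, 55 mm from its hinge; it moves with the tag.
- nut_a: Knurled steel nut, loose on the plinth, 24 mm diameter, 16 mm high. Origin: centre of its underside. Leave alone.
- nut_b: A second such nut, loose on the plinth in front of the middle mount. Leave alone.
- level: Round bubble level, loose on the plinth, 38 mm diameter, 12 mm high, aluminium with a green glass. Origin: centre of its underside. Leave alone.
- syringe: Clear plastic syringe, 130 mm long, 30 mm over its finger flange, lying on the bench at the robot's left. Origin: on the bench under its barrel, which runs along its x. Leave alone.
- screwdriver: Screwdriver with a black handle lying on the bench at the robot's right, along its x, origin under its middle. Leave alone.
- bottle: Amber reagent bottle, 58 mm diameter, 115 mm high, standing on the bench at the robot's right. Origin: centre of its underside. Leave alone.

How it is judged (in metres and radians):
On the way, in this order (a step that is already met when the one before it is completed fails the run):
1. the pad of the mount on the robot's left is pressed down at least 4 mm (((y of mount_p in the frame of plinth between 0.07 and 0.3 m and value of joint pad_p above 0.004 m) or (y of mount_q in the frame of plinth between 0.07 and 0.3 m and value of joint pad_q above 0.004 m) or (y of mount_r in the frame of plinth between 0.07 and 0.3 m and value of joint pad_r above 0.004 m))), for 0.1 s.
2. then the pad of the middle mount is pressed down at least 4 mm (((y of mount_p in the frame of plinth between -0.07 and 0.07 m and value of joint pad_p above 0.004 m) or (y of mount_q in the frame of plinth between -0.07 and 0.07 m and value of joint pad_q above 0.004 m) or (y of mount_r in the frame of plinth between -0.07 and 0.07 m and value of joint pad_r above 0.004 m))), for 0.1 s.
3. then the pad of the mount on the robot's right is pressed down at least 4 mm (((y of mount_p in the frame of plinth between -0.3 and -0.07 m and value of joint pad_p above 0.004 m) or (y of mount_q in the frame of plinth between -0.3 and -0.07 m and value of joint pad_q above 0.004 m) or (y of mount_r in the frame of plinth between -0.3 and -0.07 m and value of joint pad_r above 0.004 m))), for 0.1 s.
4. then the tag of the softest mount (the one whose pad, once pressed, stays low) is pushed down flat, past 1.45 rad (((value of joint tag_p above 1.45 rad and value of joint pad_p above 0.0012 m) or (value of joint tag_q above 1.45 rad and value of joint pad_q above 0.0012 m) or (value of joint tag_r above 1.45 rad and value of joint pad_r above 0.0012 m))), for 0.2 s.
At the end, for the whole second after the job is handed in: The softest mount's tag lies flat (past 1.45 rad, at most 7 degrees short of level), that mount's tired pad having come back to 1.2 to 4 mm below its rest height; the other two tags still stand (below 1.3 rad) and their pads are fully back up (within 1.2 mm) (((value of joint tag_p above 1.45 rad and value of joint pad_p between 0.0012 and 0.004 m and value of joint each of tag_q, tag_r below 1.3 rad and value of joint each of pad_q, pad_r below 0.0012 m) or (value of joint tag_q above 1.45 rad and value of joint pad_q between 0.0012 and 0.004 m and value of joint each of tag_p, tag_r below 1.3 rad and value of joint each of pad_p, pad_r below 0.0012 m) or (value of joint tag_r above 1.45 rad and value of joint pad_r between 0.0012 and 0.004 m and value of joint each of tag_p, tag_q below 1.3 rad and value of joint each of pad_p, pad_q below 0.0012 m))); the robot touches nothing.
It fails at once if the tag of a mount whose pad stands fully up (a sound mount, or one not yet pressed) is pushed down past 1.3 rad ((value of joint tag_p above 1.3 rad and value of joint pad_p below 0.001 m) or (value of joint tag_q above 1.3 rad and value of joint pad_q below 0.001 m) or (value of joint tag_r above 1.3 rad and value of joint pad_r below 0.001 m)).
It fails at once if more than one tag is pushed down (value of joint each of tag_p, tag_q above 1.3 rad or value of joint each of tag_q, tag_r above 1.3 rad or value of joint each of tag_p, tag_r above 1.3 rad).
It fails at once if a loose thing on the plinth or bench is shifted or lifted by more than 20 mm (distance of any of nut_a, nut_b, level, syringe, screwdriver, bottle from where it was at the start of the episode above 0.02 m).
It also fails if it takes over 61 s, if anything falls off the work surface, if the arm or the gripper's body presses on something with over 40 N, if the wrist force passes 120 N, or if a joint passes its speed limit or range.

### The arm

A 6-joint arm with a two-finger parallel gripper is mounted at the origin on the work surface. World frame = base frame: x ahead of the robot, y to its left, z up, the work surface at z = 0. Lengths are in mm, angles in rad, forces in N, time in s.
With the tool pointing down it reaches from about 400 to 925 mm from the base axis. Payload 12.5 kg.
Tool frame: the origin (TCP) lies midway between the tips of the shut fingers; the grasp point (between the pads) lies 19 mm behind it; z points along the fingers, y is the line along which they close (so a half turn about z gives the same grasp; the last joint's range is limited). The gripper opens to 95 mm and grips with 3 to 60 N. Pads are 20 mm wide; open, the fingers measure 119 mm over their backs; the gripper's body (75 mm by 180 mm) begins 59 mm behind the grasp point.
Start: joints at [1.065, 0.491, 1.559, -0, 1.092, -0.106], TCP at [243.257, 575.737, 214.661] pointing down, gripper open.
Joint ranges: [-3.1, 3.1], [-0.84, 2.19], [0.05, 2.79], [-1.13, 4.28], [0.06, 2.93], [-2.69, 2.69]. Speed limits (rad/s): [2.22, 2.22, 2.79, 3.14, 3.14, 3.14].

### API

Orientations are given as [roll, pitch, yaw] about the fixed x, y, z axes, in that order (R = Rz(yaw) Ry(pitch) Rx(roll)).
In Python, from cell import state, read_camera, camera_info, env gives the robot as it stands.
- The arm moves only by the tool move_arm, never from a script. Its argument "commands" is a list of rows, each a list of 3 entries, a list of its own where there are three numbers: the shift along the world's x, y, z in cm, then the turn, a rotation vector about the world's x, y, z in degrees, then the opening, from 0 (shut) to 1 (fully open). A call has 1 to 10 rows; each row shifts and turns the commanded pose from where the row before left it; what a row does not reach is not made up. A row lasts 1/10 s, in which the tool goes at most 50 mm and 8.59 degrees, less where a joint would pass 70% of its speed; a pose out of reach is approached as far as the arm can. A call with a gripper value outside its range is refused whole. The fingers move at their own pace and stop on an object; the grip force is fixed at half the most. Time passes only in rows, so rows that do not move let the fingers close. It gives the time, the measured TCP pose, the force, the opening and the grip force at its end, in the units of the state.
- state(): the state, without advancing time (a new reading comes with each control period).
- read_camera(name): name is "scene" or "top" or "wrist"; returns the picture (480x640x3 uint8, blue, green, red); there is no depth.
- camera_info(name): a dict with "K" (3x3 intrinsics, pixels), "cam_to_world" (4x4, takes a point from camera to world coordinates). Camera axes: x right, y down, z forward; pixel columns grow to the right and rows downward; lengths in mm; the calibration is good to about 2 mm. A picture is of the moment at which its call begins: read the wrist's pose just before it. camera_info takes no time and is no camera call; for the wrist camera it gives the pose at the moment of the call.
- env.job_done(): hands the job in; it is judged then, once.
The state is a dict: "t": time; "joints": joint angles; "qvel": joint speeds; "tau": joint torques, N m; "eef_pos": TCP position; "tcp_rot": TCP orientation; "ft_force": force on the tool from outside, world axes, zero at the start; "moment": the same for the moment, N m; "opening": opening from 0.0 (shut) to 1.0 (fully open); "grip_force": force on a finger pad.
Only numpy, scipy, OpenCV 4.12 (cv2) and the standard library are available. Lean on these libraries where they do the work, as an engineer would, in place of code of your own. Each camera call takes 0.05 s, during which the arm holds its last target. There are 200 camera calls.

## Working session

There is one attempt and no reset: what is moved stays moved. The work goes in short steps, Python scripts to look and compute and a tool call to move; the robot and the scene stay as the last step left them, time stands still between calls to the robot, and variables do not carry over. Pictures are saved under pics/ and viewed, at most 10 in all, crops included, and the job is handed in when it is done.

Besides the shell and the picture viewer there is one more tool, called after "Request:" in YAML: its name, and indented under it one key for each argument. move_arm: Moves the arm, as the interface text tells. Its arguments: {"type":"object","properties":{"commands":{"type":"array"}},"required":["commands"]}

```bash
mkdir -p pics; python3 - <<'E'
from cell import state, read_camera, camera_info
import cv2
s=state(); print(s)
for n in("top","scene"):
    cv2.imwrite(f"pics/{n}0.png",read_camera(n)); c=camera_info(n); print(n,c)
E
```

```text
{'t': 0.0, 'joints': array([ 1.06540505e+00,  4.91535879e-01,  1.55947589e+00, -1.42623938e-06,
        1.09172330e+00, -1.05593281e-01]), 'qvel': array([ 9.66874486e-04,  3.09277809e-04, -3.15841101e-04,  1.01331981e-03,
       -1.15999757e-03,  8.37995609e-05]), 'tau': array([ 1.07545438e-03, -6.12640715e+01, -2.58184147e+01,  6.92968885e-02,
        4.81116876e-02, -1.19804708e-04]), 'eef_pos': array([243.11719321, 575.49038435, 214.06736465]), 'tcp_rot': array([-3.14045647e+00, -1.19149607e-04,  2.74179525e+00]), 'ft_force': array([-0.57979401, -0.02467859, -0.00110369]), 'moment': array([-0.01347754,  0.05174435, -0.03486048]), 'grip_force': 0.0, 'opening': 0.9978109141265454}
top {'K': array([[435.76000678,   0.        , 325.28901006],
       [  0.        , 435.76000678, 235.12048678],
       [  0.        ,   0.        ,   1.        ]]), 'cam_to_world': array([[-4.68719610e-03, -9.86972624e-01,  1.60819991e-01,
         3.73593847e+02],
       [-9.99844558e-01,  7.35899461e-03,  1.60220051e-02,
        -2.18680363e+01],
       [-1.69967539e-02, -1.60719894e-01, -9.86853700e-01,
         1.11569555e+03],
       [ 0.00000000e+00,  0.00000000e+00,  0.00000000e+00,
         1.00000000e+00]])}
scene {'K': array([[595.79441959,   0.        , 312.65103654],
       [  0.        , 595.79441959, 240.68524609],
       [  0.        ,   0.        ,   1.        ]]), 'cam_to_world': array([[-7.82906630e-01,  4.02174871e-01, -4.74671026e-01,
         1.17841129e+03],
       [ 6.22137708e-01,  5.04417723e-01, -5.98754902e-01,
         7.70080445e+02],
       [-1.37169795e-03, -7.64079927e-01, -6.45120132e-01,
         9.49086509e+02],
       [ 0.00000000e+00,  0.00000000e+00,  0.00000000e+00,
         1.00000000e+00]])}
```

View pics/top0.png

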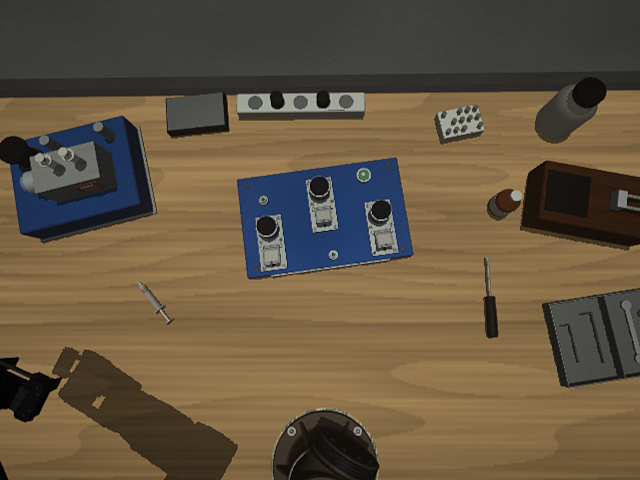

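View pics/scene0.png

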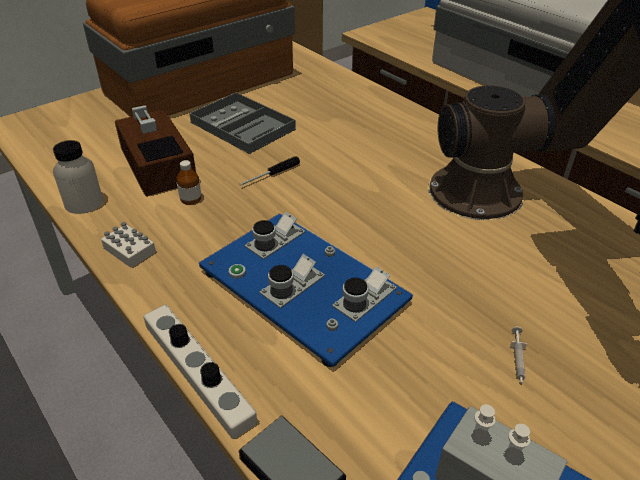

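The top view shows the blue plinth with corners at about (238,180), (397,158), (412,256) and (248,278). The pads are at (266,226), (319,188) and (380,210), with the tags on the robot side of each. The scene view shows the same layout, with the way above the pads clear.

```bash
cat > h.py <<'E'
import numpy as np, cv2
from cell import state, read_camera, camera_info
def ray(n,px,z):
    c=camera_info(n); T=c["cam_to_world"]
    d=T[:3,:3]@np.linalg.solve(c["K"],np.c_[np.atleast_2d(px),np.ones(len(np.atleast_2d(px)))].T)
    o=T[:3,3:]; return (o+d*(z-o[2])/d[2]).T[:,:2]
def proj(n,p):
    c=camera_info(n); T=np.linalg.inv(c["cam_to_world"]); q=c["K"]@(T[:3,:3]@np.atleast_2d(p).T+T[:3,3:]); return (q[:2]/q[2]).T
E
python3 - <<'E'
from h import *
for n,roi in(("top",(225,145,200,150)),("scene",(190,200,230,170))):
    im=cv2.imread(f"pics/{n}0.png"); x,y,w,h=roi
    m=np.zeros(im.shape[:2],np.uint8); i=im[y:y+h,x:x+w].astype(int)
    m[y:y+h,x:x+w]=((i[...,0]>i[...,2]*1.8)&(i[...,0]>50))*255
    cs,_=cv2.findContours(m,cv2.RETR_EXTERNAL,cv2.CHAIN_APPROX_NONE); c=max(cs,key=cv2.contourArea)
    hull=cv2.convexHull(c)[:,0].astype(float)
    W=ray(n,hull,30.).astype(np.float32); r=cv2.minAreaRect(W); print(n,r); print(cv2.boxPoints(r))
    hp=np.zeros_like(m); cv2.fillPoly(hp,[hull.astype(int)],255)
    g=im.max(2); k=((g<45)&(hp>0)).astype(np.uint8)*255
    k=cv2.morphologyEx(k,cv2.MORPH_OPEN,np.ones((5,5)))
    N,_,st,ce=cv2.connectedComponentsWithStats(k)
    for j in range(1,N): print(st[j],ce[j],ray(n,ce[j],90.)[0])
E
```

```text
top ((598.388671875, 1.0438995361328125), (256.8798828125, 415.79339599609375), 7.616753578186035)
[[ 443.52606  190.08206]
 [ 498.63788 -222.04272]
 [ 753.2513  -187.99426]
 [ 698.13947  224.13052]]
[310 177  18  18 267] [318.67041199 185.51685393] [663.03065057  10.30273618]
[372 201  19  18 277] [380.88808664 209.40433213] [ 602.35616752 -139.12845039]
[257 217  18  18 267] [265.68913858 225.37827715] [565.4947381  137.70388824]
scene ((602.6878051757812, 6.06768798828125), (262.47406005859375, 421.1170349121094), 7.591824054718018)
[[ 444.7832   197.44215]
 [ 500.41907 -219.98354]
 [ 760.5924  -185.30678]
 [ 704.95654  232.11891]]
[259 228  12   6  66] [264.68181818 230.65151515] [ 609.78855247 -123.25048775]
[255 241  20  10 168] [264.44642857 245.17261905] [639.40839477 -81.78202803]
[270 265  21  17 290] [280.1862069  273.07241379] [665.2115409   12.77753436]
[345 278  22  17 309] [355.43042071 286.06148867] [567.4422415  140.28897952]
[271 288  21  11 176] [281.54545455 292.63068182] [697.082462  61.174012]
[345 301  21  11 176] [355.0625     305.85227273] [605.03658895 181.5194719 ]
```

Request:
move_arm:
  commands:
    - [[2.4,-3.2,0],[0,0,0],0]
    - [[2.4,-3.2,0],[0,0,0],0]
    - [[2.4,-3.2,0],[0,0,0],0]
    - [[2.4,-3.2,0],[0,0,0],0]
    - [[2.4,-3.2,0],[0,0,0],0]
    - [[2.4,-3.2,0],[0,0,0],0]
    - [[2.4,-3.2,0],[0,0,0],0]
    - [[2.4,-3.2,0],[0,0,0],0]
    - [[2.4,-3.2,0],[0,0,0],0]
    - [[2.4,-3.2,0],[0,0,0],0]

```text
t: 1.1
eef_pos: [483.9, 254.3, 214.5]
tcp_rot: [-3.141, -0.0, 2.742]
ft_force: [0.5, -0.1, -0.3]
opening: 0.212
grip_force: 0.0
```

Request:
move_arm:
  commands:
    - [[2.4,-3.2,0],[0,0,0],0]
    - [[2.4,-3.2,0],[0,0,0],0]
    - [[2.4,-3.2,-2],[0,0,0],0]
    - [[1.0,-1.9,-3],[0,0,0],0]
    - [[0,0,-3],[0,0,0],0]
    - [[0,0,-2],[0,0,0],0]
    - [[0,0,-0.7],[0,0,0],0]
    - [[0,0,0],[0,0,0],0]
    - [[0,0,0],[0,0,0],0]

```text
t: 2.0
eef_pos: [565.6, 141.0, 108.5]
tcp_rot: [3.141, 0.001, 2.742]
ft_force: [-0.1, 0.9, -0.8]
opening: 0.001
grip_force: 0.0
```

```bash
python3 - <<'E'
from h import *
s=state();print(s['eef_pos'],s['ft_force'])
im=read_camera("scene");cv2.imwrite("pics/a.png",cv2.resize(im[200:380,190:430],(800,600),interpolation=cv2.INTER_CUBIC))
E
```

```text
[565.64688379 140.9706108  108.51813474] [-0.11201876  0.92758098 -0.78690046]
```

View pics/a.png

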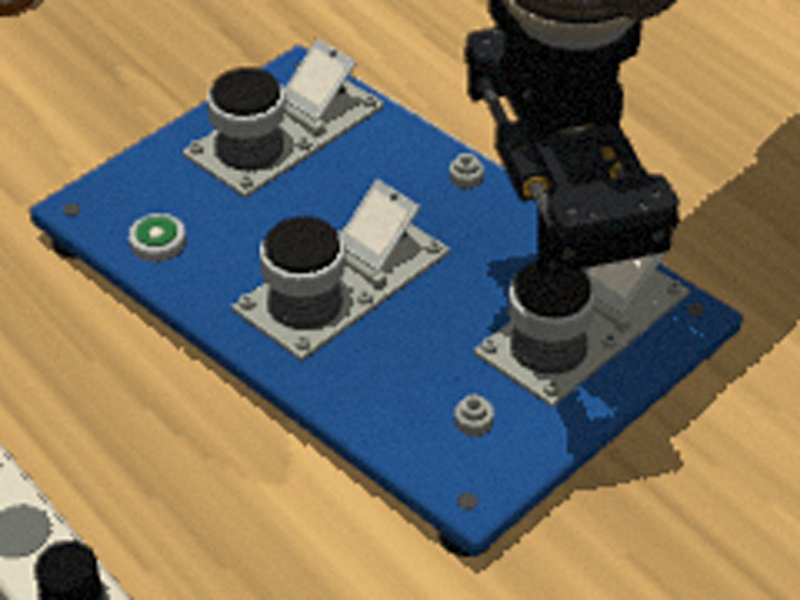

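The closed fingertips are above the left pad, which is at about (550,290) in the crop. All three tags stand and the loose parts are undisturbed.

Request:
move_arm:
  commands:
    - [[0,-0.1,-0.5],[0,0,0],0]
    - [[0,-0.1,-0.5],[0,0,0],0]
    - [[0,0,-0.5],[0,0,0],0]
    - [[0,0,-0.2],[0,0,0],0]
    - [[0,0,-0.2],[0,0,0],0]
    - [[0,0,-0.1],[0,0,0],0]

```text
t: 2.65
eef_pos: [565.1, 138.7, 87.5]
tcp_rot: [-3.141, -0.0, 2.742]
ft_force: [-0.8, -0.3, 2.4]
opening: 0.005
grip_force: 1.1
```

Request:
move_arm:
  commands:
    - [[0,0,-0.15],[0,0,0],0]
    - [[0,0,-0.15],[0,0,0],0]

```text
t: 2.85
eef_pos: [565.2, 138.7, 84.7]
tcp_rot: [3.142, -0.0, 2.742]
ft_force: [-2.3, -0.7, 3.8]
opening: 0.007
grip_force: 1.6
```

Request:
move_arm:
  commands:
    - [[0,0,-0.1],[0,0,0],0]
    - [[0,0,-0.1],[0,0,0],0]

```text
t: 3.05
eef_pos: [565.2, 138.7, 82.7]
tcp_rot: [3.142, -0.0, 2.742]
ft_force: [-2.5, -0.9, 3.7]
opening: 0.009
grip_force: 1.9
```

Request:
move_arm:
  commands:
    - [[0,0,0],[0,0,0],0]

```text
t: 3.15
eef_pos: [565.3, 138.7, 82.6]
tcp_rot: [3.141, 0.0, 2.742]
ft_force: [-1.6, -0.8, 1.8]
opening: 0.003
grip_force: 0.8
```

Request:
move_arm:
  commands:
    - [[0,0,0.5],[0,0,0],0]
    - [[0,0,1.2],[0,0,0],0]
    - [[0,0,1.3],[0,0,0],0]
    - [[2.4,-3.2,0],[0,0,0],0]
    - [[2.4,-3.2,0],[0,0,0],0]
    - [[2.5,-3.2,0],[0,0,0],0]
    - [[2.5,-3.1,0],[0,0,0],0]
    - [[0,0,0],[0,0,0],0]
    - [[0,0,0],[0,0,0],0]

```text
t: 4.05
eef_pos: [663.5, 11.1, 113.3]
tcp_rot: [3.141, 0.0, 2.74]
ft_force: [-0.3, -0.3, 0.1]
opening: 0.006
grip_force: 0.0
```

```bash
python3 - <<'E'
from h import *
s=state();print(s['eef_pos'],s['ft_force'])
im=read_camera("scene");cv2.imwrite("pics/b.png",cv2.resize(im[200:380,190:430],(800,600),interpolation=cv2.INTER_CUBIC))
E
```

```text
[663.45367625  11.07056413 113.34277493] [-0.26454597 -0.3441233   0.14240556]
```

View pics/b.png

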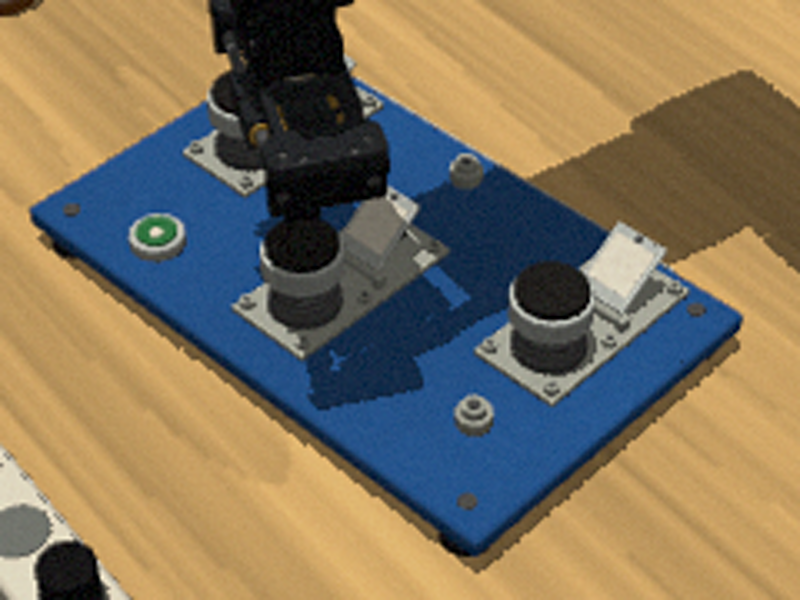

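The fingertips are above the middle pad, which is at about (300,245). The left tag still stands and the left pad looks only marginally low, if at all.

Request:
move_arm:
  commands:
    - [[0,0,-0.7],[0,0,0],0]
    - [[0,0,-0.7],[0,0,0],0]
    - [[0,0,-0.7],[0,0,0],0]
    - [[0,0,-0.2],[0,0,0],0]
    - [[0,0,-0.2],[0,0,0],0]
    - [[0,0,-0.1],[0,0,0],0]

```text
t: 4.7
eef_pos: [663.1, 12.1, 86.7]
tcp_rot: [3.141, -0.0, 2.742]
ft_force: [-3.7, 2.2, 4.6]
opening: 0.005
grip_force: 2.5
```

Request:
move_arm:
  commands:
    - [[0,0,-0.15],[0,0,0],0]
    - [[0,0,-0.15],[0,0,0],0]

```text
t: 4.9
eef_pos: [663.1, 12.0, 84.2]
tcp_rot: [3.141, -0.0, 2.742]
ft_force: [-4.0, 4.1, 7.0]
opening: 0.001
grip_force: 3.7
```

Request:
move_arm:
  commands:
    - [[0,0,-0.1],[0,0,0],0]
    - [[0,0,-0.1],[0,0,0],0]

```text
t: 5.1
eef_pos: [663.2, 12.0, 82.4]
tcp_rot: [3.141, 0.0, 2.742]
ft_force: [-4.0, 3.9, 8.0]
opening: 0.005
grip_force: 4.5
```

Request:
move_arm:
  commands:
    - [[0,0,0],[0,0,0],0]

```text
t: 5.2
eef_pos: [663.2, 12.0, 82.4]
tcp_rot: [3.141, 0.0, 2.742]
ft_force: [-4.5, 3.2, 8.6]
opening: 0.004
grip_force: 4.2
```

Request:
move_arm:
  commands:
    - [[0,0,0.5],[0,0,0],0]
    - [[0,0,1.2],[0,0,0],0]
    - [[0,0,1.4],[0,0,0],0]
    - [[-1.5,-3.7,0],[0,0,0],0]
    - [[-1.5,-3.8,0],[0,0,0],0]
    - [[-1.5,-3.7,0],[0,0,0],0]
    - [[-1.5,-3.8,0],[0,0,0],0]
    - [[0,0,0],[0,0,0],0]
    - [[0,0,0],[0,0,0],0]

```text
t: 6.1
eef_pos: [603.4, -139.1, 113.5]
tcp_rot: [3.141, 0.001, 2.74]
ft_force: [-0.7, 0.3, -0.5]
opening: 0.008
grip_force: 0.0
```

Request:
move_arm:
  commands:
    - [[0,0,-0.7],[0,0,0],0]
    - [[0,0,-0.7],[0,0,0],0]
    - [[0,0,-0.7],[0,0,0],0]
    - [[0,0,-0.2],[0,0,0],0]
    - [[0,0,-0.2],[0,0,0],0]
    - [[0,0,-0.1],[0,0,0],0]

```text
t: 6.7
eef_pos: [603.3, -137.6, 86.8]
tcp_rot: [3.141, -0.0, 2.742]
ft_force: [-0.8, 4.6, 5.7]
opening: 0.003
grip_force: 3.2
```

Request:
move_arm:
  commands:
    - [[0,0,-0.15],[0,0,0],0]
    - [[0,0,-0.15],[0,0,0],0]

```text
t: 6.9
eef_pos: [603.4, -137.6, 84.3]
tcp_rot: [3.141, 0.0, 2.742]
ft_force: [-2.6, 5.6, 10.0]
opening: 0.009
grip_force: 4.8
```

Request:
move_arm:
  commands:
    - [[0,0,-0.1],[0,0,0],0]
    - [[0,0,-0.1],[0,0,0],0]

```text
t: 7.1
eef_pos: [603.4, -137.6, 82.5]
tcp_rot: [3.141, 0.0, 2.742]
ft_force: [-3.7, 5.3, 11.8]
opening: 0.003
grip_force: 5.9
```

Request:
move_arm:
  commands:
    - [[0,0,0],[0,0,0],0]

```text
t: 7.2
eef_pos: [603.4, -137.6, 82.5]
tcp_rot: [3.141, 0.0, 2.742]
ft_force: [-2.7, 5.8, 11.3]
opening: 0.004
grip_force: 5.6
```

Readings at about 7 mm down were 3.7 N left, 8 N middle and 11.5 N right, so the left mount is softest. I'm lifting off and going to the left tag's press point at about (494,129).

Request:
move_arm:
  commands:
    - [[0,0,0.5],[0,0,0],0]
    - [[0,0,1.2],[0,0,0],0]
    - [[0,0,1.4],[0,0,0],0]
    - [[-1.4,3.3,0],[0,0,0],0]
    - [[-1.4,3.3,0],[0,0,0],0]
    - [[-1.4,3.3,0],[0,0,0],0]
    - [[-1.4,3.3,0],[0,0,0],0]
    - [[-1.4,3.3,0],[0,0,0],0]
    - [[-1.4,3.3,0],[0,0,0],0]
    - [[-1.4,3.3,0],[0,0,0],0]

```text
t: 8.2
eef_pos: [504.9, 93.8, 113.5]
tcp_rot: [3.141, 0.001, 2.742]
ft_force: [0.9, -0.5, -0.5]
opening: 0.007
grip_force: 0.0
```

Request:
move_arm:
  commands:
    - [[-1.2,3.5,0],[0,0,0],0]
    - [[0,0,0],[0,0,0],0]
    - [[0,0,0],[0,0,0],0]

```text
t: 8.5
eef_pos: [493.5, 128.2, 113.4]
tcp_rot: [3.141, 0.001, 2.744]
ft_force: [0.1, 0.3, 0.1]
opening: 0.004
grip_force: 0.0
```

```bash
python3 - <<'E'
from h import *
s=state();print(s['eef_pos'],s['ft_force'])
im=read_camera("scene");cv2.imwrite("pics/c.png",cv2.resize(im[200:380,190:430],(800,600),interpolation=cv2.INTER_CUBIC))
E
```

```text
[493.48386135 128.19281732 113.36957192] [0.12719172 0.3475883  0.05221307]
```

View pics/c.png

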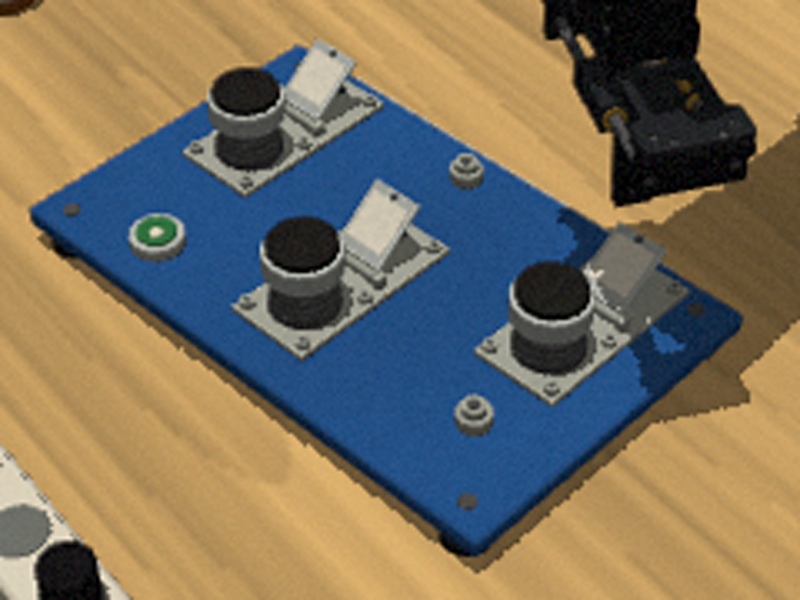

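All three tags stand. The fingertips are above the left tag at about (625,265), and the loose parts have not moved.

Request:
move_arm:
  commands:
    - [[0,0,-1.5],[0,0,0],0]
    - [[0,0,-1.5],[0,0,0],0]
    - [[0,0,-1],[0,0,0],0]
    - [[0,0,-0.7],[0,0,0],0]
    - [[0,0,-0.7],[0,0,0],0]
    - [[0,0,-0.6],[0,0,0],0]
    - [[0,0,-0.5],[0,0,0],0]
    - [[0,0,-0.3],[0,0,0],0]
    - [[0,0,-0.2],[0,0,0],0]
    - [[0,0,0],[0,0,0],0]

```text
t: 9.55
eef_pos: [493.3, 127.8, 42.5]
tcp_rot: [3.142, -0.0, 2.742]
ft_force: [-0.2, 1.1, -0.4]
opening: 0.002
grip_force: 0.0
```

Request:
move_arm:
  commands:
    - [[0,0,-0.1],[0,0,0],0]
    - [[0,0,0],[0,0,0],0]

```text
t: 9.75
eef_pos: [493.4, 127.8, 41.8]
tcp_rot: [3.141, 0.0, 2.742]
ft_force: [0.4, -0.8, 0.1]
opening: 0.007
grip_force: 0.0
```

Request:
move_arm:
  commands:
    - [[0,0,-0.1],[0,0,0],0]
    - [[0,0,0],[0,0,0],0]

```text
t: 9.95
eef_pos: [493.4, 127.8, 41.6]
tcp_rot: [3.141, 0.001, 2.742]
ft_force: [-3.7, -0.0, 13.9]
opening: 0.005
grip_force: 6.9
```

Contact against the flat stop is 14 N at z = 41.6, which is the flat height. I'm moving clear and checking.

Request:
move_arm:
  commands:
    - [[0,0,0.2],[0,0,0],0]
    - [[0,0,1],[0,0,0],0]
    - [[0,0,3],[0,0,0],0]
    - [[0,0,4],[0,0,0],0]
    - [[-1,2,4],[0,0,0],0]
    - [[-2,3,2],[0,0,0],0]
    - [[-2,3,0],[0,0,0],0]
    - [[-2,3,0],[0,0,0],0]
    - [[0,0,0],[0,0,0],0]
    - [[0,0,0],[0,0,0],0]

```text
t: 10.95
eef_pos: [423.0, 238.2, 183.2]
tcp_rot: [3.141, 0.001, 2.744]
ft_force: [0.3, -0.0, 0.6]
opening: 0.005
grip_force: 0.0
```

```bash
python3 - <<'E'
from h import *
s=state();print(s['t'],s['eef_pos'],s['ft_force'])
im=read_camera("scene");cv2.imwrite("pics/d.png",cv2.resize(im[200:380,190:430],(800,600),interpolation=cv2.INTER_CUBIC))
E
```

```text
10.95 [423.00592636 238.1898785  183.2186372 ] [ 0.34753202 -0.04080658  0.60598257]
```

View pics/d.png

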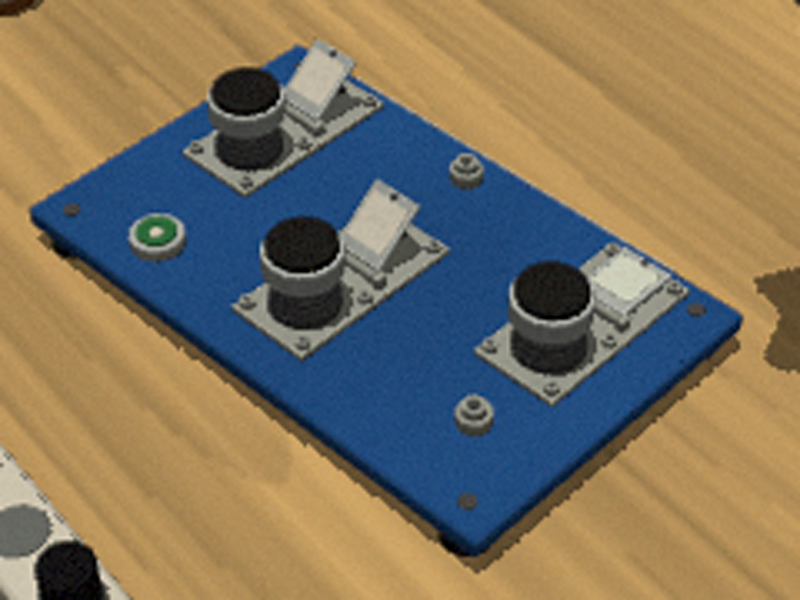

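The left tag lies flat at about (625,280), the other two stand, and the loose parts are unmoved.

```bash
python3 -c "
from cell import env
print(env.job_done())"
```

```text
the job is handed in; nothing more can be done
None
```

The left mount was softest (about 4 N at 7 mm, against about 8 N middle and 11.5 N right); its tag is pushed flat, the other two still stand, the arm is clear, and the job is handed in (no verdict came back).

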